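Height check of a cast sample block under a bridge gauge

TASK

Check that the concrete sample block clears the height limit: lay it at the flared mouth of the bridge gauge, then push it along the lane, under the bridge bar, until its nose meets the rubber buffer of the end stop, and keep a light steady push of about 8 N on it for a second. Never press the stop hard (15 N upsets its setting). Leave the block lying there under the bar, let go of it, and do not disturb the mug, calculator or brass weight.

Things in the scene. Friction and masses are not known exactly. Their poses are not given: they have to be found in the camera images.
- block: Grey cast concrete sample block, 50 mm wide (its x), 90 mm long (its y), 45 mm tall, plain and the same both ways round; 0.32 to 0.65 kg. Origin at the centre of its underside; z up. Starts lying flat on the desk, to the right of the gauge.
- gauge: Steel height gauge fixed to the desk; place and yaw vary. Origin on the desk under the middle of the bridge bar; +y is the pushing direction along the lane, x across, z up. The block slides on the desk itself between two guide rails 16 mm tall, inner faces at x = -27 and +27 mm, from y = -20 to +150 mm. Before y = -10 mm nothing stands higher than 16 mm.
- gauge_bar (a point): Middle of the underside of the fixed bridge bar, 48 mm above the desk; axes as the gauge. The bar is 16 mm along y, 98 mm along x, 12 mm thick (top at z = 60 mm), on two posts at x = -49..-35 and 35..49 mm whose screw heads reach z = 64 mm.
- gauge_mouth (a point): Middle of the flared mouth of the lane, on the desk, 69 mm before the bar's middle (gauge y = -69 mm); axes as the gauge. The flared rails, 16 mm tall, narrow the lane from about 88 mm at the mouth to 54 mm at y = -20 mm.
- stop: End stop: dark steel plate, 44 mm wide, 44 mm tall, across the lane beyond the bar; its front face 66 to 76 mm beyond the bar's middle (gauge y). Origin at the foot of that face; axes as the gauge. From it a screw with a 20 mm round rubber buffer, 26 mm above the desk, reaches towards the block (-y) by 4 to 34 mm: hand-set, different each time, not measured. The buffer gives about 1 mm per 6 N.
- mug: Black mug, 80 mm across, 95 mm tall, to be left alone. Origin at the centre of its underside.
- calculator: Grey desk calculator, 85 x 130 mm, 19 mm tall, lying flat, to be left alone. Origin at the centre of its underside.
- weight: Brass check weight with a knob, 48 mm across, 70 mm tall, to be left alone. Origin at the centre of its underside.
Not all that is in view belongs to the job. There is more than one size of the block; the one meant has the size given above. Several things have the shape of the gauge; the one meant has the colours described above.

How it is judged (in metres and radians):
On the way, in this order (a step that is already met when the one before it is completed fails the run):
1. the block lies flat in front of the bar, in line with the lane (y of block in the frame of gauge between -0.16 and -0.045 m and x of block in the frame of gauge between -0.02 and 0.02 m and angle between the y axis of block and the y axis of gauge, either way round below 0.3 rad and height (world z) of block below 0.006 m and angle between block's own z axis and vertical below 0.06 rad), for 0.05 s.
2. its nose has passed under the bar (y of block in the frame of gauge above -0.034 m and x of block in the frame of gauge between -0.006 and 0.006 m and angle between the y axis of block and the y axis of gauge, either way round below 0.07 rad and height (world z) of block below 0.006 m and angle between block's own z axis and vertical below 0.06 rad), for 0.05 s.
3. the block is pressed against the stop with more than 3 N for 0.5 s (contact force between block and stop above 3 N and x of block in the frame of gauge between -0.006 and 0.006 m and angle between the y axis of block and the y axis of gauge, either way round below 0.07 rad and height (world z) of block below 0.006 m and angle between block's own z axis and vertical below 0.06 rad), for 0.5 s.
At the end, for the whole second after the job is handed in: The block lies flat and at rest in the lane under the bar (centred across within 6 mm, in line within 0.07 rad), its nose no more than 37 mm short of the stop plate; bystanders within 20 mm of where they were (y of block in the frame of stop above -0.082 m and linear speed of block below 0.01 m/s and x of block in the frame of gauge between -0.006 and 0.006 m and angle between the y axis of block and the y axis of gauge, either way round below 0.07 rad and height (world z) of block below 0.006 m and angle between block's own z axis and vertical below 0.06 rad); the robot touches nothing.
It fails at once if the block presses on the end stop with more than 15 N (contact force between block and stop above 15 N).
It fails at once if the block is rammed against the gauge with more than 25 N (contact force between block and gauge above 25 N).
It fails at once if the mug is moved more than 20 mm or tipped (distance of mug from where it was at the start of the episode above 0.02 m or angle between mug's own z axis and vertical above 0.35 rad).
It fails at once if the calculator is moved more than 20 mm or tipped (distance of calculator from where it was at the start of the episode above 0.02 m or angle between calculator's own z axis and vertical above 0.35 rad).
It fails at once if the weight is moved more than 20 mm or tipped (distance of weight from where it was at the start of the episode above 0.02 m or angle between weight's own z axis and vertical above 0.35 rad).
It also fails if it takes over 58 s, if anything falls off the work surface, if the arm or the gripper's body presses on something with over 40 N, if the wrist force passes 120 N, or if a joint passes its speed limit or range.

ROBOT

A 6-joint arm with a two-finger parallel gripper is mounted at the origin on the work surface. World frame = base frame: x ahead of the robot, y to its left, z up, the work surface at z = 0. Lengths are in mm, angles in rad, forces in N, time in s.
With the tool pointing down it reaches from about 425 to 950 mm from the base axis. Payload 3.5 kg.
Tool frame: the origin (TCP) lies between the finger pads; the fingertips stand 8 mm ahead of it and the grasp point (between the pads) lies 11 mm behind it; z points along the fingers, y is the direction in which the jaws open and shut (so a half turn about z gives the same grasp; the last joint's range is limited). The gripper opens to 85 mm and grips with 20 to 120 N. Pads are 22 mm wide; open, the fingers measure 114 mm over their backs; the gripper's body (76 mm by 85 mm) begins 54 mm behind the grasp point. The pads swing forward as they close: fully open they stand 13 mm farther back than shut.
Start: joints at [-1.283, 0.286, 1.577, -0, 1.279, -0.15], TCP at [286.185, -611.313, 239.325] pointing down, gripper open.
Joint ranges: [-2.77, 2.77], [-0.9, 2.22], [0.21, 2.48], [-1.53, 4.67], [0.24, 2.81], [-2.84, 2.84]. Speed limits (rad/s): [2.79, 2.79, 3.14, 3.14, 3.14, 3.14].

INTERFACE

Orientations are given as a rotation vector (axis times angle).
In Python, from plant import ctrl gives the robot as it stands. The module is installed in compiled form; this text tells all that it offers.
- The arm moves only by the shell command python3 -m creep 'ROWS' [OPENING] [FORCE]. ROWS is JSON, a list of rows, each a list of 4 numbers: the shift along the tool's x, y, z in cm, then the turn about the tool's z in rad. In form: [[tx, ty, tz, turn], ...]. A call has 1 to 12 rows; each row shifts and turns the commanded pose from where the row before left it, along the tool's axes as they then stand; what a row does not reach is not made up. A row lasts 1/10 s, in which the tool goes at most 50 mm and 8.59 degrees, less where a joint would pass 70% of its speed; a pose out of reach is approached as far as the arm can. A call with a gripper value outside its range is refused whole. OPENING is the gripper's target within -1 to 1 (shut at 1, half-way at 0, fully open at -1), set as the call begins (- or left out, the last holds). The fingers move at their own pace and stop on an object; FORCE is the grip in N (left out, the last holds). Time passes only in rows, so rows that do not move let the fingers close. It gives the time, the measured TCP pose, the force and the opening at its end, in the units of the state.
- ctrl.observe(): the state, without advancing time (a new reading comes with each control period).
- ctrl.capture(name): name is "scene" or "side" or "wrist"; returns (picture, depth): 400x640x3 uint8, blue, green, red; 400x640 float32, mm along the optical axis (not along the pixel's ray), 0 where there is no reading.
- ctrl.camera_params(name): a dict with "fx", "fy", "cx", "cy" (pixels), "T" (4x4, takes a point from camera to world coordinates). Camera axes: x right, y down, z forward; pixel columns grow to the right and rows downward; lengths in mm; the calibration is good to about 2 mm. A picture is of the moment at which its call begins: read the wrist's pose just before it. camera_params takes no time and is no camera call; for the wrist camera it gives the pose at the moment of the call.
- ctrl.job_done(): hands the job in, once; it reports no verdict.
The state is a dict: "clock": time; "joints": joint angles; "joint_velocities": joint speeds; "joint_efforts": joint torques, N m; "eef_pos": TCP position; "tool_rot": TCP orientation; "wrist_force": force on the tool from outside, world axes, zero at the start; "wrist_torque": the same for the moment, N m; "grip_width": opening from 0.0 (shut) to 1.0 (fully open).
Only numpy, scipy, OpenCV 4.12 (cv2) and the standard library are available. Lean on these libraries where they do the work, as an engineer would, in place of code of your own. Each camera call takes 0.05 s, during which the arm holds its last target.

## Working session

There is one attempt and no reset: what is moved stays moved. The work goes in short steps, Python scripts to look and compute and a shell command to move; the robot and the scene stay as the last step left them, time stands still between calls to the robot, and variables do not carry over. Pictures are saved under pics/ and viewed, and the job is handed in when it is done.

```bash
mkdir -p pics; ls; cat > h.py <<'E'
import numpy as np, cv2
from plant import ctrl
def grab(n,tag):
    P=ctrl.camera_params(n); im,d=ctrl.capture(n)
    cv2.imwrite(f'pics/{tag}.png',im); np.savez(f'pics/{tag}.npz',im=im,d=d,T=P['T'],K=[P['fx'],P['fy'],P['cx'],P['cy']])
    return im,d,P
def load(tag):
    z=np.load(f'pics/{tag}.npz'); return z['im'],z['d'],z['T'],z['K']
def cloud(d,T,K):
    v,u=np.mgrid[:d.shape[0],:d.shape[1]]
    p=np.stack([(u-K[2])/K[0]*d,(v-K[3])/K[1]*d,d],-1)
    return p@T[:3,:3].T+T[:3,3]
def ray(u,v,T,K,z):
    r=T[:3,:3]@np.array([(u-K[2])/K[0],(v-K[3])/K[1],1]); o=T[:3,3]
    return o+r*(z-o[2])/r[2]
def proj(p,T,K):
    q=T[:3,:3].T@(np.array(p,float)-T[:3,3]); return K[0]*q[0]/q[2]+K[2],K[1]*q[1]/q[2]+K[3]
E
python3 - <<'E'
from h import *
for n in ['scene','side','wrist']:
    im,d,P=grab(n,n+'0'); print(n,np.round(P['T'],2).tolist(),P['fx'])
print(ctrl.observe())
E
```

```text
pics
scene [[0.83, 0.47, -0.3, 844.79], [0.56, -0.71, 0.43, -521.86], [-0.01, -0.53, -0.85, 939.5], [0.0, 0.0, 0.0, 1.0]] 460.0648406959467
side [[-0.96, -0.12, 0.26, 270.07], [-0.29, 0.46, -0.84, 794.56], [-0.02, -0.88, -0.48, 577.87], [0.0, 0.0, 0.0, 1.0]] 412.61102764398777
wrist [[0.42, -0.87, -0.25, 351.93], [-0.91, -0.41, -0.12, -580.88], [-0.0, 0.28, -0.96, 373.57], [0.0, 0.0, 0.0, 1.0]] 354.7150803531923
{'clock': 0.15, 'joints': array([-1.28296188e+00,  2.87011963e-01,  1.57785385e+00, -8.65439181e-06,
        1.27859460e+00, -1.49957008e-01]), 'joint_velocities': array([ 6.56620854e-04, -1.37057255e-03, -4.09054588e-03, -5.11712662e-05,
        9.96954820e-04, -8.47856373e-04]), 'joint_efforts': array([-1.74267502e-04, -4.06607580e+01, -2.93137747e+01, -1.71070087e-04,
        4.03162427e-03,  2.23328334e-05]), 'eef_pos': array([ 286.06721016, -610.83146535,  238.22460553]), 'tool_rot': array([-3.06480831e+00, -6.81801936e-01,  2.14952679e-04]), 'wrist_force': array([ 0.54023944, -0.38690182,  0.30646824]), 'wrist_torque': array([-0.00517319, -0.05047489, -0.01831763]), 'grip_width': 1.000520855102093}
```

View pics/scene0.png

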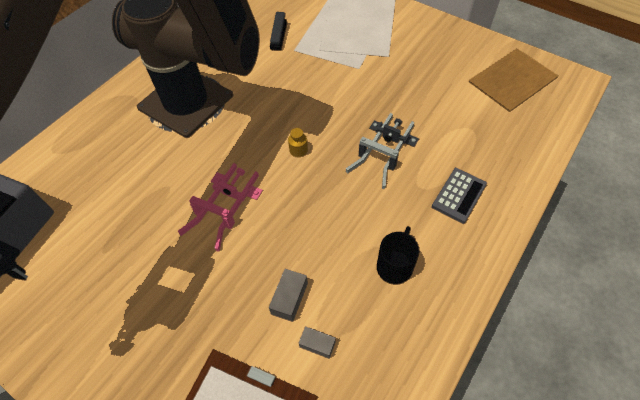

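View pics/side0.png

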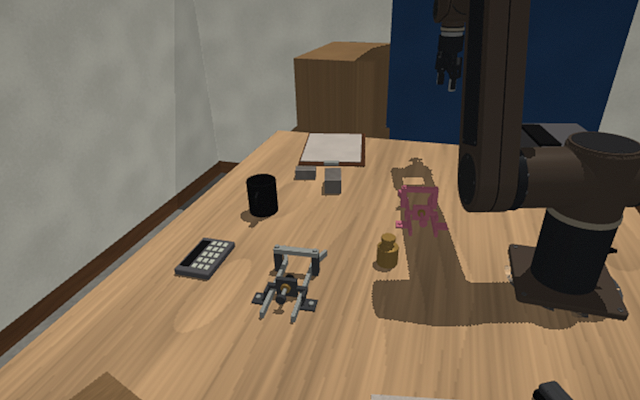

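View pics/wrist0.png

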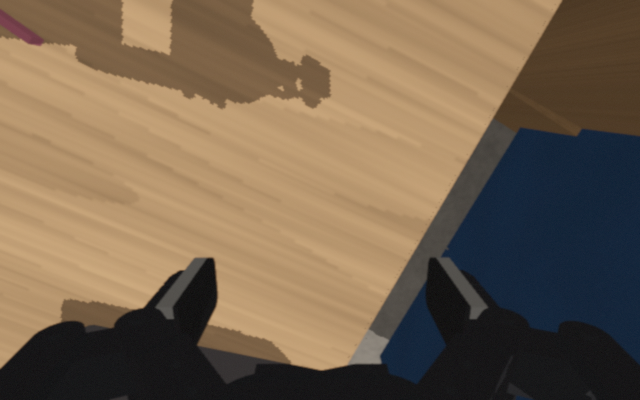

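The scene view shows the steel gauge at (385,150), with the flared rails ending near (350,170) and (384,185). A pink gauge-shaped thing is at (222,205). There are two grey blocks, at (289,295) and a smaller one at (318,342). The mug is at (398,257), the calculator at (460,195) and the weight at (298,143). The wrist view shows only desk. Next I measure the candidates.

```bash
cat > m.py <<'E'
from h import *
im,d,T,K=load('scene0'); C=cloud(d,T,K); C[d<=0]=np.nan
hsv=cv2.cvtColor(im,cv2.COLOR_BGR2HSV)
H=C[...,2]
for name,(u0,v0,u1,v1) in dict(A=(262,262,314,325),B=(294,322,342,362),mug=(370,220,425,290),calc=(425,160,495,225),wt=(282,122,315,162)).items():
    s=np.zeros(H.shape,bool); s[v0:v1,u0:u1]=1
    m=s&(H>8)
    z=np.nanpercentile(H[m],90)
    top=s&(abs(H-z)<4)
    p=C[top][:,:2].astype(np.float32)
    r=cv2.minAreaRect(p)
    print(name,m.sum(),'z',round(z,1),'top rect c',np.round(r[0],1),'size',np.round(r[1],1),'ang',round(r[2],1), 'med',np.round(np.median(p,0),1), 'all', np.round(np.nanmin(C[m],0),0),np.round(np.nanmax(C[m],0),0))
E
python3 m.py
python3 - <<'E'
from h import *
im,d,T,K=load('scene0')
cv2.imwrite('pics/c1.png',np.hstack([cv2.resize(im[250:375,245:375],None,fx=3,fy=3,interpolation=2),cv2.resize(im[95:220,325:455],None,fx=3,fy=3,interpolation=2)]))
E
```

```text
A 1268 z 46.8 top rect c [ 580.1 -296.2] size [50.2 90.9] ang 14.9 med [ 580.8 -298.8] all [ 546. -346.    8.] [ 616. -247.   50.]
B 719 z 34.3 top rect c [ 683.5 -342.3] size [64.9 36.2] ang 14.0 med [ 684.3 -342.7] all [ 649. -367.    8.] [ 719. -318.   37.]
mug 1493 z 94.1 top rect c [ 728.7 -111. ] size [78.5 78.3] ang 14.8 med [ 731.3 -112.5] all [ 690. -152.    8.] [768. -41.  99.]
calc 1698 z 19.3 top rect c [764.9 132.7] size [ 84.1 129.9] ang 1.1 med [767.9 132.2] all [721.  67.   8.] [808. 203.  24.]
wt 430 z 69.6 top rect c [362.1  36.4] size [29.3 29.7] ang 35.4 med [362.5  34.9] all [339.  11.   8.] [386.  57.  73.]
```

View pics/c1.png

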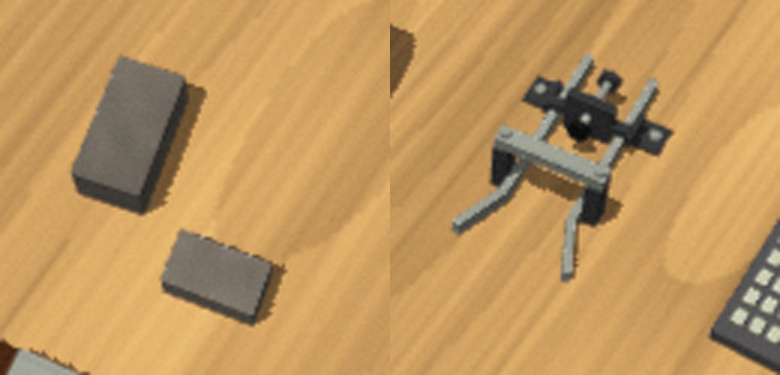

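The candidates for the block are A at (289,295), 50×91×46 mm, and B at (318,342), 65×36×34 mm. A fits the stated size. For the gauge, steel grey at (385,150) fits and the pink one at (222,205) does not. The crop confirms block A and the grey gauge, with its dark stop plate and black buffer behind the bar. Next I measure the gauge.

```bash
cat > g.py <<'E'
from h import *
for tag,(u0,v0,u1,v1) in dict(scene0=(335,100,425,195),side0=(245,235,335,325)).items():
    im,d,T,K=load(tag); C=cloud(d,T,K); C[d<=0]=np.nan; H=C[...,2]
    s=np.zeros(H.shape,bool); s[v0:v1,u0:u1]=1
    bar=s&(H>56)&(H<68)
    p=C[bar]; r=cv2.minAreaRect(p[:,:2].astype(np.float32))
    print(tag,'bar',bar.sum(),np.round(r,1) if 0 else r, np.median(p,0).round(1))
    q=C[s&(H>30)&(H<51)]; 
    print(' plate-ish',len(q), q.mean(0).round(1))
    rail=s&(H>10)&(H<21); pr=C[rail]; print(' rail',rail.sum())
    np.save('pics/rail_'+tag,pr); np.save('pics/all_'+tag,C[s&(H>6)])
E
python3 g.py
python3 - <<'E'
import numpy as np,cv2
W=np.full((600,600,3),255,np.uint8)
a=[np.load(f'pics/all_{t}.npy') for t in('scene0','side0')]
c=np.median(np.vstack(a),0); print(c)
for p,off in zip(a,(0,1)):
  for x,y,z in p:
    u=int(300-(y-c[1])*2);v=int(300-(x-c[0])*2)
    if 0<=u<600 and 0<=v<600:
      col=(0,0,255) if z>54 else (0,160,0) if z<22 else (255,0,0)
      cv2.circle(W,(u,v),1+off*0,col,-1 if off==0 else 1)
cv2.imwrite('pics/top.png',W)
E
```

```text
scene0 bar 236 ((547.468017578125, 118.09913635253906), (96.86707305908203, 17.9709529876709), 4.581676959991455) [547.9 117.4  59.7]
 plate-ish 265 [544.  165.4  39.6]
 rail 497
side0 bar 257 ((546.0721435546875, 121.29962158203125), (97.45343017578125, 20.157859802246094), 4.510197639465332) [544.8 123.4  59.3]
 plate-ish 437 [540.4 176.6  39.2]
 rail 695
[538.8690773  171.93171669  24.60021863]
```

View pics/top.png

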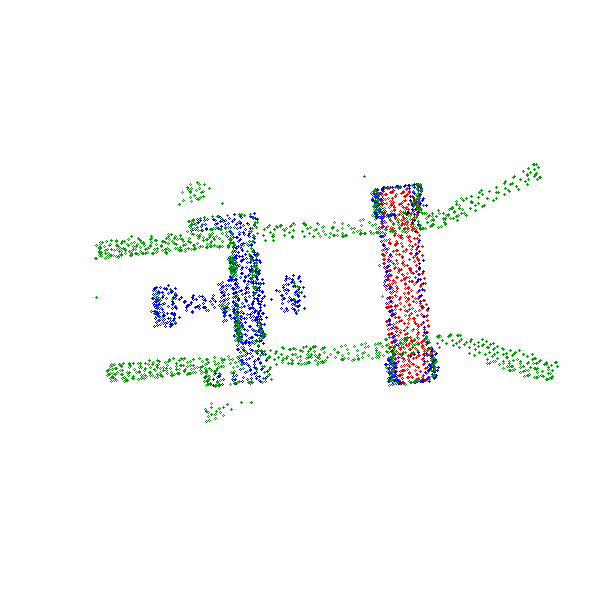

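Measured poses:

| Thing | Centre (mm) | Axis |
|---|---|---|
| Gauge | (547,120), bar top at 60 mm | +y at 94.6° |
| Block | (580,-296) | long axis at 105° |

The bar measures 97×18 mm against the given 98×16. In the top map the plate front is at about gauge y = 70 and the buffer nose at about 51. A helper will work out the shifts.

```bash
cat >> h.py <<'E'
from scipy.spatial.transform import Rotation as Ro
def goto(x,y,z,tooly_deg):
    s=ctrl.observe(); R=Ro.from_rotvec(s['tool_rot']).as_matrix()
    dl=R.T@(np.array([x,y,z])-s['eef_pos'])/10
    a=np.degrees(np.arctan2(R[1,1],R[0,1])); t=-(tooly_deg-a+180)%360-180
    t=-((tooly_deg-a+180)%360-180)
    print('clock',round(s['clock'],2),'pos',s['eef_pos'].round(1),'tooly',round(a,2),'shift cm',dl.round(2),'turn',round(np.radians(t),4),'F',s['wrist_force'].round(2),'g',round(s['grip_width'],3),'tilt z',R[:,2].round(4))
E
python3 -c "
from h import *
goto(580,-296,150,14.9)
im,d,T,K=load('scene0');print(ray(190,235,T,K,0),ray(262,190,T,K,0),ray(222,245,T,K,0),ray(225,170,T,K,0))"
```

```text
clock 0.15 pos [ 286.1 -610.8  238.2] tooly -64.92 shift cm [ 39.97 -16.04   8.86] turn -1.3931 F [ 0.54 -0.39  0.31] g 1.001 tilt z [-5.0e-04  1.8e-03 -1.0e+00]
[ 298.65961498 -302.27434659    0.        ] [ 359.81560789 -112.97737511    0.        ] [ 376.99427007 -280.50314153    0.        ] [ 245.03189197 -117.65473669    0.        ]
```

The pink gauge is well away, at x < 380.

```bash
python3 -m creep '[[3.33,-1.33,0.73,0],[3.33,-1.33,0.73,0],[3.33,-1.33,0.73,0],[3.33,-1.33,0.73,0],[3.33,-1.33,0.73,0],[3.33,-1.33,0.73,0],[3.33,-1.33,0.73,0],[3.33,-1.33,0.73,0],[3.33,-1.33,0.73,0],[3.33,-1.33,0.73,0],[3.33,-1.33,0.73,0],[3.33,-1.33,0.73,0]]' -1 40
python3 -m creep '[[0,0,0,-0.14],[0,0,0,-0.14],[0,0,0,-0.14],[0,0,0,-0.14],[0,0,0,-0.14],[0,0,0,-0.14],[0,0,0,-0.14],[0,0,0,-0.14],[0,0,0,-0.14],[0,0,0,-0.13],[0,0,0,0]]'
python3 -c "
from h import *
im,d,P=grab('wrist','w1')
goto(580,-296,150,14.9)"
```

```text
clock: 1.35
eef_pos: [581.1, -296.0, 151.0]
tool_rot: [-3.066, -0.682, 0.001]
wrist_force: [1.0, -1.6, 0.2]
grip_width: 0.999
clock: 2.45
eef_pos: [580.2, -297.2, 151.3]
tool_rot: [-1.918, -2.487, -0.0]
wrist_force: [-0.4, -0.0, 0.2]
grip_width: 0.999
clock 2.5 pos [ 580.2 -297.2  151.3] tooly 14.57 shift cm [0.12 0.01 0.13] turn -0.0057 F [ 0.58 -0.02  0.38] g 0.998 tilt z [-5.e-04  4.e-04 -1.e+00]
```

View pics/w1.png

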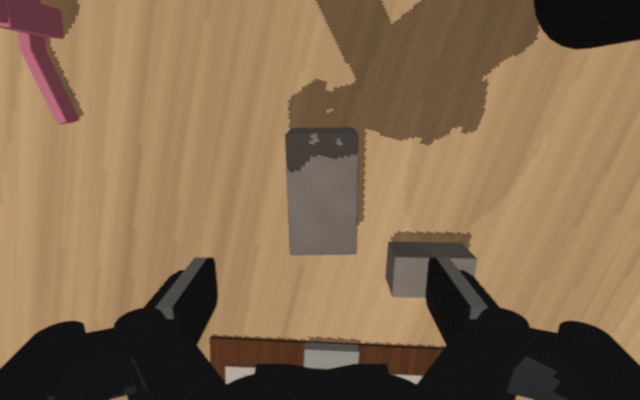

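The block is at (322,190) in the wrist view, upright between the fingers' columns. The small decoy at (430,270) sits clear of the right finger. I check the block with the wrist depth.

```bash
python3 -c "
from h import *
im,d,T,K=load('w1'); C=cloud(d,T,K); C[d<=0]=np.nan
s=np.zeros(d.shape,bool); s[115:265,275:370]=1
for zz in(0,):
  t=s&(abs(C[...,2]-45)<6); p=C[t]; r=cv2.minAreaRect(p[:,:2].astype(np.float32)); print(t.sum(),np.median(p[:,2]),r, (p[:,:2].min(0)+p[:,:2].max(0))/2)
"
```

```text
8635 45.85772648830837 ((581.5908203125, -295.1290283203125), (50.09103012084961, 90.25481414794922), 15.438962936401367) [ 581.36962618 -294.98577753]
```

```bash
python3 -c "
from h import *
goto(581.3,-295.5,13,15.3)"
```

```text
clock 2.5 pos [ 580.2 -297.2  151.3] tooly 14.57 shift cm [ 0.13  0.15 13.83] turn -0.0127 F [ 0.58 -0.02  0.38] g 0.998 tilt z [-5.e-04  4.e-04 -1.e+00]
```

```bash
python3 -m creep '[[0.13,0.15,0,-0.012],[0,0,3,0],[0,0,3,0],[0,0,2.5,0],[0,0,2,0],[0,0,1.5,0],[0,0,1,0],[0,0,0.8,0],[0,0,0,0]]'
python3 -m creep '[[0,0,0,0],[0,0,0,0],[0,0,0,0],[0,0,0,0],[0,0,0,0],[0,0,0,0],[0,0,0,0],[0,0,0,0]]' 1 60
python3 -c "
from h import *
goto(581.3,-295.5,13,15.3)"
```

```text
clock: 3.4
eef_pos: [581.3, -295.5, 13.0]
tool_rot: [-1.903, -2.498, 0.0]
wrist_force: [-0.0, -0.8, 1.0]
grip_width: 1.001
clock: 4.2
eef_pos: [582.2, -296.4, 15.1]
tool_rot: [1.902, 2.498, -0.001]
wrist_force: [-0.6, -1.2, 5.9]
grip_width: 0.575
clock 4.2 pos [ 582.2 -296.4   15.1] tooly 15.42 shift cm [ 0.11 -0.06  0.21] turn 0.0022 F [-0.6  -1.16  5.89] g 0.575 tilt z [ 0.0012 -0.0014 -1.    ]
```

The grip opening is 0.575, which is 49 mm and matches the block's width. I lift it.

```bash
python3 -m creep '[[0,0,-1,0],[0,0,-2,0],[0,0,-2,0],[0,0,-2,0],[0,0,-1.5,0],[0,0,0,0],[0,0,0,0]]'
python3 -c "
from h import *
goto(554.7,20,95,4.6)
im,d,P=grab('scene','s2')
im,d,T,K=load('s2'); C=cloud(d,T,K); C[d<=0]=np.nan
"
```

```text
clock: 4.9
eef_pos: [581.0, -295.2, 97.8]
tool_rot: [-1.903, -2.498, -0.0]
wrist_force: [-0.4, 0.2, -5.5]
grip_width: 0.58
clock 4.9 pos [ 581.  -295.2   97.8] tooly 15.41 shift cm [31.09  5.84  0.31] turn 0.1887 F [-0.43  0.18 -5.51] g 0.58 tilt z [-1.1e-03  9.0e-04 -1.0e+00]
```

View pics/s2.png

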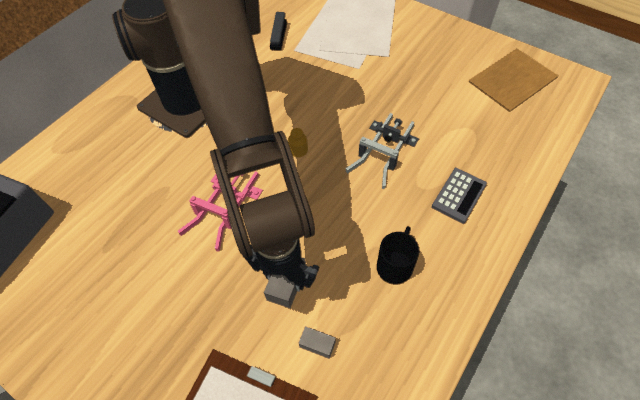

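The block is held at (282,290), with 5.5 N of load, about 0.56 kg. The path to the gauge is clear.

```bash
python3 -m creep '[[1.5,0.28,0,0],[3,0.56,0,0],[3.5,0.66,0,0],[3.5,0.66,0,0],[3.5,0.66,0,0],[3.5,0.66,0,0],[3.5,0.66,0,0],[3.5,0.66,0,0],[3,0.56,0,0],[2.6,0.48,0,0],[0,0,0,0.1],[0,0,0,0.089]]'
python3 -m creep '[[0,0,0,0],[0,0,0,0]]'
python3 -c "
from h import *
goto(554.7,20,95,4.6)
im,d,P=grab('wrist','w3')
im,d,P=grab('scene','s3')
"
```

```text
clock: 6.15
eef_pos: [553.5, 21.8, 97.4]
tool_rot: [-2.131, -2.305, 0.002]
wrist_force: [-0.7, 0.3, -5.4]
grip_width: 0.576
clock: 6.35
eef_pos: [554.3, 20.2, 98.0]
tool_rot: [-2.127, -2.31, 0.001]
wrist_force: [1.2, -0.0, -5.9]
grip_width: 0.578
clock 6.35 pos [554.3  20.2  98. ] tooly 4.71 shift cm [-0.02  0.03  0.3 ] turn 0.0019 F [ 1.22 -0.02 -5.87] g 0.578 tilt z [-1.6e-03  4.0e-04 -1.0e+00]
```

View pics/w3.png

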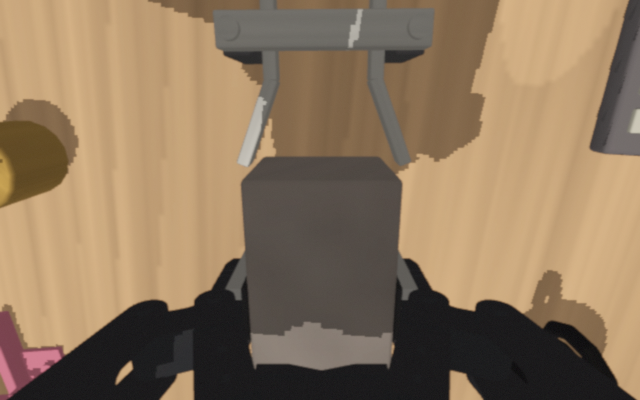

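The block at (322,250) lines up with the bar centred at (324,30), and the rail mouth tips are at (245,163) and (403,163). I cross-check the gauge pose in this view.

```bash
python3 -c "
from h import *
im,d,T,K=load('w3'); C=cloud(d,T,K); C[d<=0]=np.nan; H=C[...,2]
s=np.zeros(d.shape,bool); s[0:60,200:450]=1
t=s&(abs(H-60)<4); p=C[t]; r=cv2.minAreaRect(p[:,:2].astype(np.float32)); print('bar',t.sum(),np.median(p[:,2]),r)
s=np.zeros(d.shape,bool); s[60:170,220:420]=1
t=s&(H>11)&(H<19)
lo=t.copy(); lo[:,323:]=0; hi=t.copy(); hi[:,:323]=0
for m in(lo,hi):
  q=C[m]; j=q[:,1].argsort()[:15]; print('mouth tip',q[j].mean(0), q[-0+q[:,1].argsort()[-15:]].mean(0))
s=np.zeros(d.shape,bool); s[180:340,245:400]=1
p=C[s&(H>60)]; print('block top',np.median(p[:,2]),cv2.minAreaRect(p[:,:2].astype(np.float32)))
"
```

```text
bar 7934 60.83372138104902 ((548.27197265625, 119.74317169189453), (98.64651489257812, 16.424842834472656), 5.021095275878906)
mouth tip [506.37406983  45.72968568  16.30081224] [519.29630383 107.87408041  16.25639327]
mouth tip [601.98575148  54.05774664  15.81506604] [593.45814102 113.67149224  14.55131504]
block top 128.74134487529653 ((554.8858032226562, 37.8115348815918), (61.52614974975586, 57.945892333984375), 4.318872928619385)
```

The bar is at (548,120) at 5.0°, and the mouth middle is at (554,50), 69.9 mm before it, which agrees with the given 69. I lower at gauge y = -100.

```bash
python3 -c "
from h import *
goto(556.6,20.2,15.5,5.0)"
```

```text
clock 6.45 pos [554.7  19.7  98.3] tooly 4.65 shift cm [0.03 0.2  8.28] turn -0.0062 F [ 0.25 -0.76 -5.57] g 0.578 tilt z [-9.e-04  2.e-04 -1.e+00]
```

```bash
python3 -m creep '[[0.03,0.2,1,-0.006],[0,0,2,0],[0,0,2,0],[0,0,1.4,0],[0,0,0.8,0],[0,0,0.5,0],[0,0,0.3,0],[0,0,0.1,0],[0,0,0,0]]'
```

```text
clock: 7.35
eef_pos: [557.7, 20.0, 18.3]
tool_rot: [2.123, 2.314, 0.001]
wrist_force: [-0.2, -0.3, -6.1]
grip_width: 0.58
```

```bash
python3 -m creep '[[0,0,0.1,0],[0,0,0.1,0],[0,0,0,0]]'
```

```text
clock: 7.65
eef_pos: [557.2, 20.1, 15.8]
tool_rot: [2.124, 2.315, 0.0]
wrist_force: [-0.5, 0.3, -5.5]
grip_width: 0.579
```

```bash
python3 -m creep '[[0,0,0.05,0],[0,0,0.05,0],[0,0,0,0]]'
```

```text
clock: 7.95
eef_pos: [557.3, 20.1, 15.1]
tool_rot: [2.124, 2.315, 0.0]
wrist_force: [-2.3, -0.3, -1.8]
grip_width: 0.577
```

```bash
python3 -m creep '[[0,0,0.05,0],[0,0,0.05,0],[0,0,0,0]]'
```

```text
clock: 8.25
eef_pos: [557.3, 20.1, 15.1]
tool_rot: [-2.123, -2.315, 0.001]
wrist_force: [-6.3, 1.4, 5.9]
grip_width: 0.578
```

The block is down on the desk. I release it.

```bash
python3 -m creep '[[0,0,0,0],[0,0,0,0],[0,0,0,0],[0,0,0,0],[0,0,0,0],[0,0,0,0]]' -1
python3 -m creep '[[0,0,-1,0],[0,0,-2,0],[0,0,-2.5,0],[0,0,-2.5,0],[0,0,-0.5,0],[-2,0,0,0],[-3,0,0,0],[-2.5,0,0,0],[0,0,0,0],[0,0,0,0]]'
python3 -c "
from h import *
grab('wrist','w4');goto(0,0,0,5)
"
```

```text
clock: 8.85
eef_pos: [557.3, 20.0, 13.7]
tool_rot: [2.124, 2.315, 0.0]
wrist_force: [0.2, 0.4, -0.1]
grip_width: 1.0
clock: 9.85
eef_pos: [563.1, -54.7, 98.1]
tool_rot: [-2.125, -2.312, 0.0]
wrist_force: [-0.1, -0.5, 0.6]
grip_width: 0.999
clock 9.9 pos [563.1 -54.1  98.1] tooly 4.91 shift cm [ 10.2  -55.62   9.88] turn -0.0016 F [ 0.31 -0.07 -0.35] g 1.001 tilt z [-1.3e-03  8.0e-04 -1.0e+00]
```

View pics/w4.png

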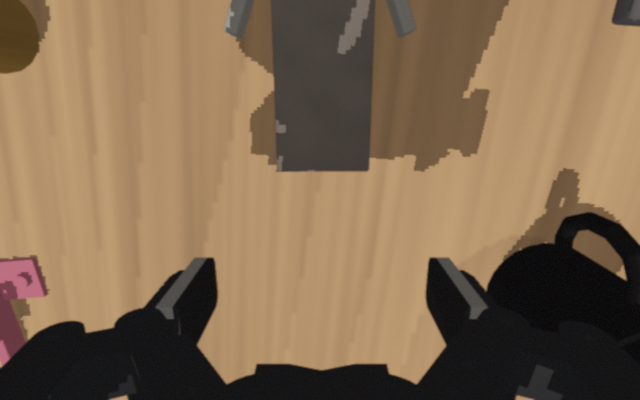

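The block lies between the flare tips, with its tail edge at row 170 over columns 277–370. The mug at (570,290) is about 65 mm clear of the fingers. I check the block's pose.

```bash
python3 -c "
from h import *
im,d,T,K=load('w4'); C=cloud(d,T,K); C[d<=0]=np.nan; H=C[...,2]
s=np.zeros(d.shape,bool); s[0:180,250:385]=1
p=C[s&(abs(H-45)<5)]; r=cv2.minAreaRect(p[:,:2].astype(np.float32));print('block',np.median(p[:,2]),r)
im,d,P=grab('scene','s4')
im,d,T,K=load('s4'); C=cloud(d,T,K); C[d<=0]=np.nan; H=C[...,2]
m=(abs(H-45)<5)&(C[...,0]>520)&(C[...,0]<590)&(C[...,1]>-40)&(C[...,1]<75)
v,u=np.nonzero(m);print('scene',cv2.minAreaRect(C[m][:,:2].astype(np.float32)),u.min(),u.max(),v.min(),v.max())
"
```

```text
block 45.86088548794339 ((559.013427734375, 18.165821075439453), (50.35408020019531, 83.52629852294922), 4.85466194152832)
scene ((552.7210693359375, 17.641765594482422), (48.508949279785156, 95.88923645019531), 11.56252670288086) 343 374 165 198
```

Step 1 holds: the block is at gauge x ≈ +2 mm, y ≈ -99 mm and in line to 0.2°. I narrow the fingers to make a two-point pusher, lower it behind the tail, and refine the buffer position from the earlier views.

```bash
python3 -m creep '[[0,0,0,0],[0,0,2,0],[0,0,2,0],[0,0,1.6,0],[0,0,1,0],[0,0,0.5,0],[0,0,0,0],[0,0,0,0]]' 0.6
python3 -c "
from h import *
goto(548,120,27,5.0)
y=np.array([-.0872,.9962,0]);x=np.array([.9962,.0872,0])
for tag in('scene0','side0'):
  a=np.load(f'pics/all_{tag}.npy')-[548,120,0]; gx=a@x;gy=a@y
  m=(abs(gx)<12)&(a[:,2]>16)&(a[:,2]<40)&(gy>15)&(gy<66); print(tag,m.sum(),np.percentile(gy[m],[2,10,50,90]))
  m=(abs(gx)<20)&(a[:,2]>38)&(a[:,2]<48)&(gy>55)&(gy<95); print(' plate top',np.percentile(gy[m],[3,10,50,90,97]) if m.any() else 0)
"
```

```text
clock: 10.75
eef_pos: [564.2, -54.8, 28.4]
tool_rot: [2.123, 2.314, 0.001]
wrist_force: [-0.1, 0.9, -0.5]
grip_width: 0.198
clock 10.75 pos [564.2 -54.8  28.4] tooly 4.93 shift cm [17.55 -0.11  0.13] turn -0.0011 F [-0.12  0.92 -0.49] g 0.198 tilt z [ 1.2e-03 -3.0e-04 -1.0e+00]
scene0 45 [50.36506802 51.69341061 54.06591562 58.28131886]
 plate top [71.68646245 72.61125287 75.68569096 81.30543149 82.9477997 ]
side0 26 [54.63652099 55.406752   58.77593828 61.66585725]
 plate top [75.81238107 77.19576505 83.09084639 85.35118956 85.9059352 ]
```

The buffer nose is at gauge y ≈ 51–54, so the block must travel about 105 mm, or about 125 mm of TCP travel with the gap. I make contact first.

```bash
python3 -m creep '[[0.5,0,0.1,0],[0.5,0,0,0],[0.4,0,0,0],[0.3,0,0,0],[0.3,0,0,0],[0.3,0,0,0],[0.3,0,0,0],[0.3,0,0,0],[0.3,0,0,0],[0.3,0,0,0]]'
```

```text
clock: 11.75
eef_pos: [560.8, -19.8, 26.9]
tool_rot: [2.124, 2.314, 0.0]
wrist_force: [0.3, -3.2, -0.0]
grip_width: 0.199
```

```bash
python3 -c "
from h import *
grab('scene','s5');goto(548,120,27,5.0)
im,d,T,K=load('s5');cv2.imwrite('pics/c5.png',cv2.resize(im[90:240,300:460],None,fx=4,fy=4,interpolation=2))
"
```

```text
clock 11.8 pos [560.7 -19.3  26.9] tooly 4.93 shift cm [ 1.399e+01 -7.000e-02 -1.000e-02] turn -0.0012 F [ 0.18 -2.31  0.04] g 0.198 tilt z [ 4.e-04  1.e-04 -1.e+00]
```

View pics/c5.png

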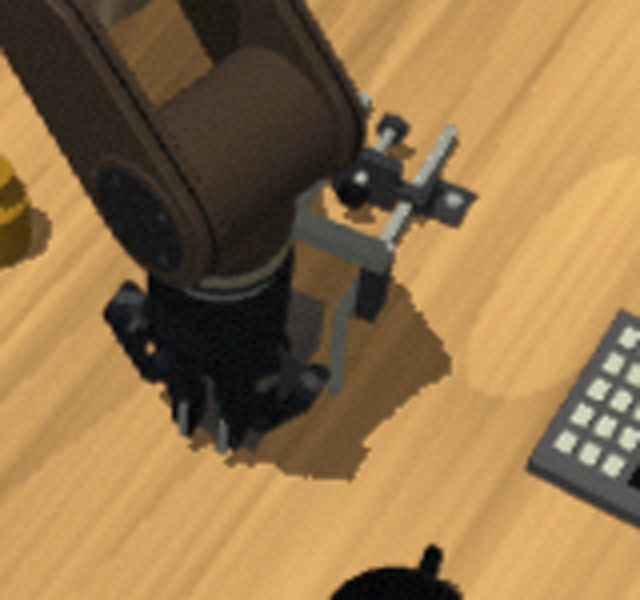

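The block is sliding at about 2.5–3 N. I push on.

```bash
python3 -m creep '[[0.4,0,0,0],[0.4,0,0,0],[0.4,0,0,0],[0.4,0,0,0],[0.4,0,0,0],[0.3,0,0,0],[0.2,0,0,0]]'
```

```text
clock: 12.5
eef_pos: [558.5, 5.4, 26.8]
tool_rot: [2.123, 2.315, -0.0]
wrist_force: [-0.0, -4.2, 2.0]
grip_width: 0.201
```

```bash
python3 -m creep '[[0.3,0,0,0],[0.3,0,0,0],[0.3,0,0,0],[0.3,0,0,0],[0.3,0,0,0],[0.3,0,0,0],[0.3,0,0,0],[0.3,0,0,0]]'; python3 -c "
from h import *
grab('side','d6');goto(548,120,27,5.0)
im,d,T,K=load('d6');cv2.imwrite('pics/c6.png',cv2.resize(im[210:330,220:360],None,fx=5,fy=5,interpolation=2))
"
```

```text
clock: 13.3
eef_pos: [556.4, 29.2, 26.8]
tool_rot: [2.124, 2.315, -0.0]
wrist_force: [-0.8, -5.1, 3.6]
grip_width: 0.2
clock 13.35 pos [556.4  29.7  26.8] tooly 4.93 shift cm [ 9.07 -0.06 -0.02] turn -0.0012 F [-0.14 -3.3   2.88] g 0.2 tilt z [ 0.e+00  4.e-04 -1.e+00]
```

View pics/c6.png

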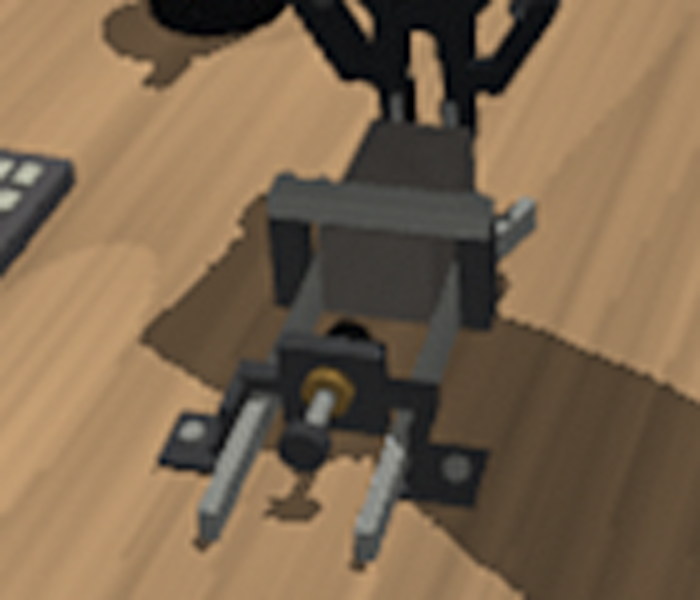

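The block's nose has entered under the bar, straight in the lane, in the crop around (390,270). The buffer at (348,335) is still clear. I go on, slower.

```bash
python3 -m creep '[[0.3,0,0,0],[0.3,0,0,0],[0.3,0,0,0],[0.3,0,0,0],[0.3,0,0,0],[0.2,0,0,0],[0.2,0,0,0],[0.1,0,0,0]]'; python3 -c "
from h import *
grab('side','d7');goto(548,120,27,5.0)
im,d,T,K=load('d7');cv2.imwrite('pics/c7.png',cv2.resize(im[210:330,220:360],None,fx=5,fy=5,interpolation=2))
C=cloud(d,T,K); C[d<=0]=np.nan; C=C-[548,120,0]
y=np.array([-.0872,.9962,0]);x=np.array([.9962,.0872,0])
gx=C@x;gy=C@y;H=C[...,2]
m=(abs(gx)<20)&(H>20)&(H<40)&(gy>5)&(gy<70); print(m.sum(),np.percentile(gy[m],[5,10,25,50,75,90]))
"
```

```text
clock: 14.15
eef_pos: [554.7, 49.2, 26.7]
tool_rot: [-2.124, -2.315, 0.0]
wrist_force: [-0.5, -4.9, 3.6]
grip_width: 0.197
clock 14.2 pos [554.6  49.3  26.7] tooly 4.93 shift cm [ 7.1  -0.05 -0.03] turn -0.0012 F [ 0.23 -3.65  2.9 ] g 0.199 tilt z [-0.e+00  2.e-04 -1.e+00]
161 [27.92942646 28.55455445 29.31599361 30.3466072  31.24945877 57.49913669]
```

View pics/c7.png

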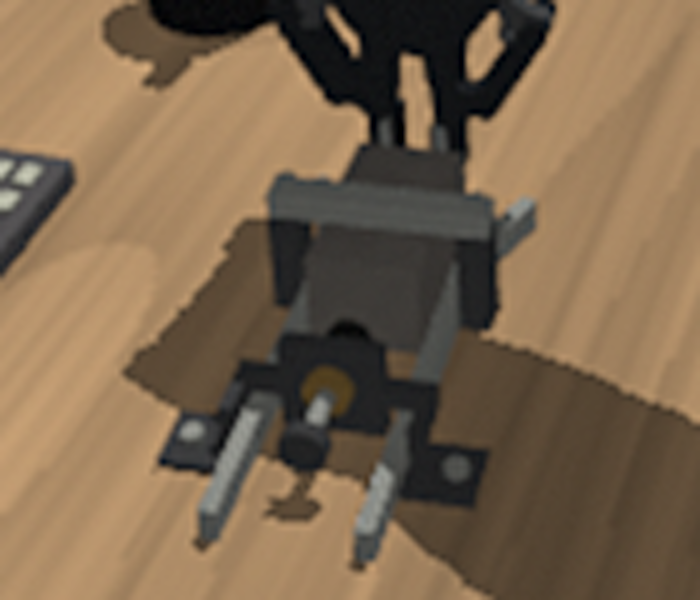

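The nose is at gauge y ≈ 28–30, with about 20 mm left. Sliding drag is about 4–5 N.

```bash
python3 -m creep '[[0.15,0,0,0],[0.15,0,0,0],[0.15,0,0,0],[0.15,0,0,0],[0.15,0,0,0],[0.15,0,0,0],[0.15,0,0,0],[0.15,0,0,0]]'
```

```text
clock: 15.0
eef_pos: [553.6, 61.1, 26.7]
tool_rot: [-2.124, -2.315, -0.0]
wrist_force: [-0.8, -4.9, 2.5]
grip_width: 0.202
```

```bash
python3 -m creep '[[0.1,0,0,0],[0.1,0,0,0],[0.1,0,0,0],[0.1,0,0,0]]'
```

```text
clock: 15.4
eef_pos: [553.3, 65.0, 26.7]
tool_rot: [-2.124, -2.315, 0.0]
wrist_force: [-0.5, -4.0, 2.7]
grip_width: 0.2
```

```bash
python3 -m creep '[[0.1,0,0,0],[0.1,0,0,0]]'
```

```text
clock: 15.6
eef_pos: [553.1, 67.0, 26.7]
tool_rot: [-2.124, -2.315, 0.0]
wrist_force: [-0.9, -4.9, 2.3]
grip_width: 0.2
```

```bash
python3 -m creep '[[0.1,0,0,0],[0.1,0,0,0]]'; python3 -c "
from h import *
im,d,P=grab('side','d8');cv2.imwrite('pics/c8.png',cv2.resize(im[210:330,220:360],None,fx=5,fy=5,interpolation=2));goto(548,120,27,5.0)"
```

```text
clock: 15.8
eef_pos: [552.9, 69.0, 26.7]
tool_rot: [-2.124, -2.315, 0.0]
wrist_force: [-1.0, -4.4, 3.0]
grip_width: 0.201
clock 15.85 pos [552.9  69.1  26.7] tooly 4.93 shift cm [ 5.11 -0.05 -0.03] turn -0.0012 F [-1.59 -5.2   1.73] g 0.202 tilt z [-1.e-04  2.e-04 -1.e+00]
```

View pics/c8.png

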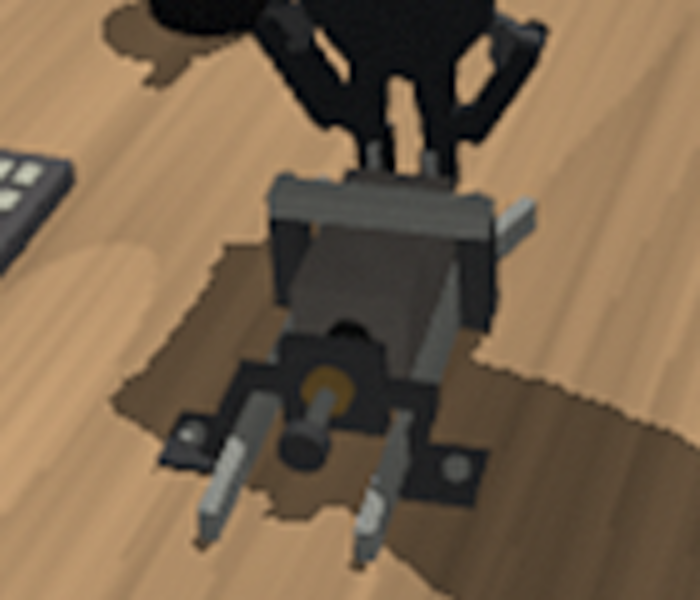

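The block's nose is just short of the buffer at (350,330), so I use finer steps.

```bash
python3 -m creep '[[0.05,0,0,0],[0.05,0,0,0]]'; python3 -m creep '[[0,0,0,0]]'
```

```text
clock: 16.05
eef_pos: [552.8, 69.9, 26.7]
tool_rot: [-2.124, -2.315, 0.0]
wrist_force: [-0.2, -4.9, 1.8]
grip_width: 0.198
clock: 16.15
eef_pos: [552.8, 70.0, 26.7]
tool_rot: [-2.124, -2.315, -0.0]
wrist_force: [-0.6, -4.6, 3.0]
grip_width: 0.202
```

```bash
python3 -m creep '[[0.05,0,0,0],[0.05,0,0,0]]'; python3 -m creep '[[0,0,0,0]]'
```

```text
clock: 16.35
eef_pos: [552.8, 70.9, 26.7]
tool_rot: [-2.124, -2.315, 0.0]
wrist_force: [-0.5, -5.4, 3.3]
grip_width: 0.203
clock: 16.45
eef_pos: [552.8, 71.0, 26.7]
tool_rot: [-2.124, -2.315, -0.0]
wrist_force: [-0.1, -4.7, 2.8]
grip_width: 0.199
```

```bash
python3 -m creep '[[0.05,0,0,0],[0.05,0,0,0]]'; python3 -m creep '[[0,0,0,0]]'
```

```text
clock: 16.65
eef_pos: [552.7, 71.9, 26.7]
tool_rot: [-2.124, -2.315, 0.0]
wrist_force: [-1.1, -4.3, 2.1]
grip_width: 0.201
clock: 16.75
eef_pos: [552.7, 72.0, 26.7]
tool_rot: [-2.124, -2.315, -0.0]
wrist_force: [0.0, -4.4, 2.6]
grip_width: 0.197
```

```bash
python3 -m creep '[[0.05,0,0,0],[0.05,0,0,0]]'; python3 -m creep '[[0,0,0,0]]'
```

```text
clock: 16.95
eef_pos: [552.6, 72.9, 26.7]
tool_rot: [-2.124, -2.315, 0.0]
wrist_force: [0.1, -4.1, 2.0]
grip_width: 0.202
clock: 17.05
eef_pos: [552.6, 73.0, 26.7]
tool_rot: [-2.124, -2.315, -0.0]
wrist_force: [-0.2, -3.8, 2.4]
grip_width: 0.204
```

```bash
python3 -m creep '[[0.05,0,0,0],[0.05,0,0,0]]'; python3 -m creep '[[0,0,0,0]]'
```

```text
clock: 17.25
eef_pos: [552.6, 73.5, 26.7]
tool_rot: [2.123, 2.315, -0.001]
wrist_force: [-1.0, -6.9, 2.1]
grip_width: 0.197
clock: 17.35
eef_pos: [552.6, 73.5, 26.7]
tool_rot: [2.123, 2.315, -0.001]
wrist_force: [-0.7, -6.3, 2.3]
grip_width: 0.203
```

```bash
python3 -m creep '[[0.05,0,0,0],[0.05,0,0,0]]'; python3 -m creep '[[0,0,0,0]]'
```

```text
clock: 17.55
eef_pos: [552.6, 73.9, 26.7]
tool_rot: [2.122, 2.315, -0.002]
wrist_force: [-1.0, -8.8, 1.9]
grip_width: 0.201
clock: 17.65
eef_pos: [552.6, 73.9, 26.7]
tool_rot: [2.122, 2.315, -0.002]
wrist_force: [-0.6, -8.3, 1.7]
grip_width: 0.197
```

```bash
python3 -m creep '[[0.05,0,0,0],[0.05,0,0,0]]'; python3 -m creep '[[0,0,0,0]]'
```

```text
clock: 17.85
eef_pos: [552.6, 74.2, 26.7]
tool_rot: [2.121, 2.314, -0.003]
wrist_force: [-0.5, -12.1, 2.5]
grip_width: 0.198
clock: 17.95
eef_pos: [552.6, 74.3, 26.7]
tool_rot: [2.121, 2.314, -0.003]
wrist_force: [0.5, -10.1, 2.6]
grip_width: 0.2
```

The block has met the buffer at TCP y ≈ 73.2. Wrist force is now 10.5 N, less about 4.4 N drag, so about 6–7 N on the stop. One small step more, then hold.

```bash
python3 -m creep '[[0.04,0,0,0],[0,0,0,0],[0,0,0,0]]'; python3 -m creep '[[0,0,0,0],[0,0,0,0],[0,0,0,0]]'
```

```text
clock: 18.25
eef_pos: [552.6, 74.4, 26.7]
tool_rot: [2.121, 2.314, -0.004]
wrist_force: [-0.4, -10.9, 3.1]
grip_width: 0.198
clock: 18.55
eef_pos: [552.6, 74.4, 26.8]
tool_rot: [2.121, 2.314, -0.004]
wrist_force: [0.3, -11.1, 2.6]
grip_width: 0.202
```

```bash
python3 -m creep '[[0,0,0,0],[0,0,0,0],[0,0,0,0],[0,0,0,0]]';python3 -m creep '[[0,0,0,0],[0,0,0,0],[0,0,0,0],[0,0,0,0],[0,0,0,0]]'
```

```text
clock: 18.95
eef_pos: [552.5, 74.4, 26.7]
tool_rot: [2.121, 2.314, -0.004]
wrist_force: [0.3, -12.0, 2.6]
grip_width: 0.201
clock: 19.45
eef_pos: [552.6, 74.4, 26.7]
tool_rot: [2.121, 2.314, -0.004]
wrist_force: [-0.3, -11.4, 2.5]
grip_width: 0.2
```

I held about 11.3 N at the wrist, about 7 N on the stop, for 1.5 s. Now I back off, lift, and look.

```bash
python3 -m creep '[[-0.1,0,0,0],[-0.2,0,0,0],[-0.5,0,0,0],[-1,0,0,0],[-2,0,0,0],[-2,0,0,0],[-1,0,-1,0],[0,0,-3,0],[0,0,-3,0],[-1,0,-3,0],[0,0,0,0],[0,0,0,0]]'
python3 -c "
from h import *
goto(548,120,27,5.0)
grab('wrist','w9');im,d,P=grab('side','d9');cv2.imwrite('pics/c9.png',cv2.resize(im[210:330,220:360],None,fx=5,fy=5,interpolation=2))
grab('scene','s9')
y=np.array([-.0872,.9962,0]);x=np.array([.9962,.0872,0])
for t in('w9','d9','s9'):
  im,d,T,K=load(t); C=cloud(d,T,K); C[d<=0]=np.nan; C=C-[548,120,0]
  gx=C@x;gy=C@y;H=C[...,2]
  m=(abs(H-45.5)<3)&(abs(gx)<30)&(gy>-60)&(gy<60)&(abs(gy)>9)
  print(t,m.sum(),np.percentile(gx[m],[1,99]),np.percentile(gy[m],[1,99]),np.median(H[m]),cv2.minAreaRect(np.stack([gx[m],gy[m]],-1).astype(np.float32)))
"
```

```text
clock: 20.65
eef_pos: [559.5, -1.5, 127.9]
tool_rot: [2.123, 2.313, 0.002]
wrist_force: [-0.8, -0.9, -0.4]
grip_width: 0.196
clock 20.65 pos [559.5  -1.5 127.9] tooly 4.9 shift cm [12.2  -0.13 10.09] turn -0.0017 F [-0.76 -0.94 -0.41] g 0.196 tilt z [ 2.1e-03  2.0e-04 -1.0e+00]
w9 4542 [-22.25315491  26.40286649] [-35.94947703  -9.31076259] 45.85485264878103 ((2.027162551879883, -22.530902862548828), (27.069849014282227, 50.04344940185547), 89.94914245605469)
d9 371 [-24.42049633  24.4023966 ] [-33.62229873  55.53059528] 44.40710977839569 ((0.16128158569335938, 10.546615600585938), (92.38941192626953, 49.92975616455078), 89.84953308105469)
s9 200 [-21.23116207  25.3226932 ] [-37.10334827  53.47103145] 44.88501815143076 ((1.6819000244140625, 7.975543975830078), (49.2218132019043, 91.71326446533203), 0.6456717252731323)
```

View pics/c9.png

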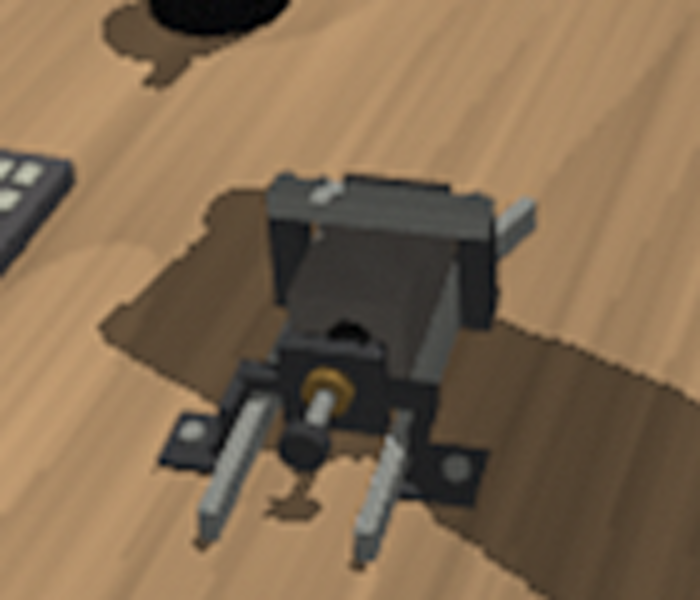

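View pics/w9.png

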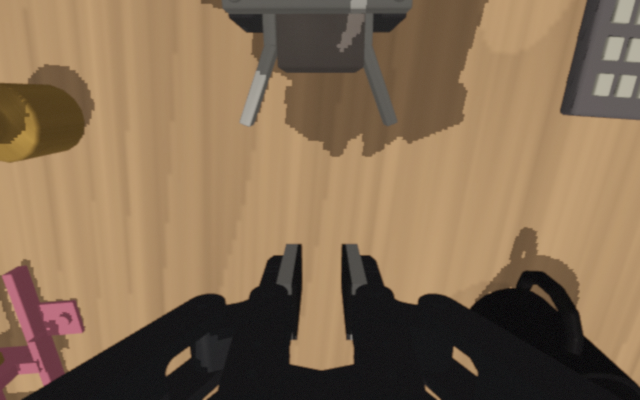

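The block lies straight under the bar with its nose at the buffer. In the wrist view its tail edge is at (320,70) between the rails, and nothing is near the gripper. I check the bystanders in the same pictures, then hand in.

```bash
sed "s/scene0/s9/" m.py > m9.py; python3 m9.py 2>&1 | grep -E 'mug|calc|wt'; python3 -c "
from h import *
o=ctrl.observe();print(o['clock'],o['wrist_force'].round(1)); ctrl.job_done()"
```

```text
20.8 [-0.1  0.5 -0.4]
the job is handed in; nothing more can be done
```

The bystander check printed nothing because it stopped at the block's now empty starting place. I repeat it on the saved picture.

```bash
sed -i "s/A=(262,262,314,325),B=(294,322,342,362),//" m9.py; sed -i "s/wt=(282,122,315,162)/wt=(282,122,315,162)/" m9.py; python3 m9.py 2>&1 | tail -4 | cut -c1-110
```

```text
mug 1500 z 93.7 top rect c [ 728.8 -110.7] size [79.1 78.6] ang 90.0 med [ 729.7 -110.8] all [ 690. -152.    8
calc 1695 z 19.3 top rect c [764.6 133.3] size [ 83.9 130.5] ang 1.5 med [766.9 130.3] all [721.  67.   8.] [8
wt 431 z 70.2 top rect c [363.1  35.1] size [29.  33.3] ang 6.3 med [363.1  33.1] all [337.  10.   8.] [386.
```

I handed the job in at 20.8 s. The block is lying under the bar with its nose against the rubber buffer, and the gripper is clear of everything.

**What I did:** I gripped the 50×90×45 mm block and laid it at the mouth of the steel gauge, about 99 mm before the bar. I then pushed it along the lane from behind with the fingers narrowed. It met the buffer at gauge y ≈ 53 mm. I held about 11.3 N at the wrist for 1.5 s, which is roughly 7 N on the stop after about 4.4 N of sliding drag. That is a little under the 8 N asked. The stop force is inferred from the wrist readings; the highest of those was 12.1 N in total.

**Last checks:**
- **Block:** it lies flat, 0–2 mm off the lane centre and in line within about 0.01 rad. Its nose is about 18 mm short of the stop plate.
- **Bystanders:** the mug, calculator and weight are within 2 mm of where they were. This check failed the first time, so I repeated it after hand-in on a picture taken just before.
- **Disagreement:** the side and scene cameras differ by about 3 mm along the lane, and the views differ by about 2 mm across it. Both are well inside the limits.

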